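# Switch off the night light and the mosquito heater at the socket bar

### The arm

A 6-joint arm with a two-finger parallel gripper is mounted at the origin on the work surface. World frame = base frame: x ahead of the robot, y to its left, z up, the work surface at z = 0. Lengths are in mm, angles in rad, forces in N, time in s.
With the tool pointing down it reaches from about 350 to 975 mm from the base axis. Payload 7.1 kg.
Tool frame: the origin (TCP) lies midway between the tips of the shut fingers; the grasp point (between the pads) lies 19 mm behind it; z points along the fingers, x is the direction in which the jaws open and shut, and the axes are right-handed (so a half turn about z gives the same grasp; the last joint's range is limited). The gripper opens to 88 mm and grips with 3 to 60 N. Pads are 20 mm wide; open, the fingers measure 115 mm over their backs; the gripper's body (75 mm by 178 mm) begins 61 mm behind the grasp point.
Start: joints at [1.111, 0.423, 1.63, -0, 1.089, -0.019], TCP at [266.632, 565.254, 222.675] pointing down, gripper open.
Joint ranges: [-3, 3], [-0.9, 2.11], [0.09, 2.58], [-1.31, 4.45], [0.11, 2.69], [-2.54, 2.54]. Speed limits (rad/s): [2.39, 2.39, 3.01, 3.14, 3.14, 3.14].

### API

Orientations are given as a rotation vector (axis times angle).
In Python, from workcell import telemetry, imaging, ticket gives the robot as it stands.
- The arm moves only by the tool jog_arm, never from a script. Its arguments are lists of equal length, an entry for each row: "travel": the shift along the world's x, y, z in units of 400 mm (1.0 is 400 mm), a list of three; "dr": the turn, a rotation vector about the world's x, y, z in units of 90 degrees (1.0 is 90 degrees), a list of three. In form: {"travel": [[tx, ty, tz], ...], "dr": [[wx, wy, wz], ...]}. A call has exactly 10 rows; each row is the pose to reach, as a shift and turn from the pose measured when the call began; what a row does not reach only later rows make up. A row lasts 1/10 s, in which the tool goes at most 50 mm and 8.59 degrees, less where a joint would pass 70% of its speed; a pose out of reach is approached as far as the arm can. A call with a number of a shift or a turn outside -1 to 1 is refused whole. A call with a gripper value outside its range is refused whole. "hand" is the opening, from -1 (shut) to 1 (fully open), set as the call begins (left out, the last holds). The fingers move at their own pace and stop on an object; the grip force is fixed at half the most. Time passes only in rows, so rows that repeat a pose let the fingers close, or fill a call up. It gives the time, the measured TCP pose, the force and the opening at its end, in the units of the state.
- telemetry.get_obs(): the state, without advancing time (a new reading comes with each control period).
- imaging.get_image(name): name is "scene" or "top" or "wrist"; returns a dict with "pixels" (420x560x3 uint8, red, green, blue), "range_z" (420x560 float32, mm along the optical axis (not along the pixel's ray), 0 where there is no reading), "fx", "fy", "cx", "cy" (pixels), "extrinsics" (4x4, takes a point from world to camera coordinates). Camera axes: x right, y down, z forward; pixel columns grow to the right and rows downward; lengths in mm; the calibration is good to about 2 mm. A picture is of the moment at which its call begins.
- ticket.close_job(): hands the job in, once; it reports no verdict.
The state is a dict: "t": time; "qpos": joint angles; "qvel": joint speeds; "joint_torque": joint torques, N m; "ee_pos": TCP position; "orientation": TCP orientation; "ft_force": force on the tool from outside, world axes, zero at the start; "moment": the same for the moment, N m; "width": finger opening in mm.
Only numpy, scipy, OpenCV 4.12 (cv2) and the standard library are available. Lean on these libraries where they do the work, as an engineer would, in place of code of your own. Each camera call takes 0.05 s, during which the arm holds its last target. There are 200 camera calls.

### The job

It is morning and all four switches of the socket bar are on: switch off the dome-shaped night light and the mosquito-mat heater (the low box with the slotted top) by pressing, with the fingertips, the raised outer end of the rocker switch in front of each, lightly, until it has tipped fully over and stays down. Leave the other two switches on, leave everything plugged in where it is, do not disturb the things standing round the bar, grasp or lift nothing, and draw the hand back clear.

Things in the scene. Friction and masses are not known exactly. Their poses are not given: they have to be found in the camera images.
- bar: fixed grey socket bar, 110 mm deep (its x), 342 mm long (its y), 45 mm high, flat top. Origin: centre of its underside; at yaw 0 its x points away from the robot, its y to the left along the row. Four sockets in a row, 75 mm apart, on the far side of the top; straight in front of each, on the robot's side, the dark rocker switch that switches that socket
- socket1 (a point): centre of socket 1 (the leftmost (largest +y in the bar's frame)) on the bar's top face, 45 mm above the ledge; round well 38.5 mm wide, 16 mm deep, in which a plug-in or a cover sits
- socket2 (a point): centre of socket 2 (second from the left) on the bar's top face, 45 mm above the ledge; round well 38.5 mm wide, 16 mm deep, in which a plug-in or a cover sits
- socket3 (a point): centre of socket 3 (third from the left) on the bar's top face, 45 mm above the ledge; round well 38.5 mm wide, 16 mm deep, in which a plug-in or a cover sits
- socket4 (a point): centre of socket 4 (the rightmost) on the bar's top face, 45 mm above the ledge; round well 38.5 mm wide, 16 mm deep, in which a plug-in or a cover sits
- switch1 (a joint): rocker switch of socket 1, rad: 0 = on, 0.34 = off. Dark grey, concave, 36 mm long (bar x), 26 mm wide; pivot at its middle, 54 mm from its socket's centre towards the robot. On: inner half level, 6 mm above the bar's top; outer half sloping up to 12 mm above it. Pressing the outer end down 6 mm, to its stop (about 2 N), turns it off; stiff, it stays where left. Off: outer half level, inner half raised. Bezel round it 1.5 mm high
- switch2 (a joint): rocker switch of socket 2, rad: 0 = on, 0.34 = off. Same build as switch1
- switch3 (a joint): rocker switch of socket 3, rad: 0 = on, 0.34 = off. Same build as switch1
- switch4 (a joint): rocker switch of socket 4, rad: 0 = on, 0.34 = off. Same build as switch1
- press1 (a point): point on the outer (robot-side) half of rocker 1, on its top surface, 15 mm out from the middle of the rocker and 3 mm from its outer end; moves with the rocker
- press2 (a point): point on the outer (robot-side) half of rocker 2, on its top surface, 15 mm out from the middle of the rocker and 3 mm from its outer end; moves with the rocker
- press3 (a point): point on the outer (robot-side) half of rocker 3, on its top surface, 15 mm out from the middle of the rocker and 3 mm from its outer end; moves with the rocker
- press4 (a point): point on the outer (robot-side) half of rocker 4, on its top surface, 15 mm out from the middle of the rocker and 3 mm from its outer end; moves with the rocker
- night_light: plug-in night light, white: low frosted dome, round, 56 mm across, 36 mm high above the bar's face. Loose in its socket; origin on its axis at the height of the bar's face, its foot goes 14 mm down into the well. Sits in any of the four sockets
- mat_heater: plug-in mosquito-mat heater, white: low rounded box 46 mm (x) by 62 mm (y), 26 mm high, with a dark grille of slots on top. Seated in a socket in the same way, same origin
- charger: plug-in phone charger, white: upright square block 34 by 34 mm, 46 mm high, two small black slots on top. Seated in the same way, same origin
- socket_cover: white child-safety socket cover: flat round cap 45 mm across, 7 mm high with its small ridge. Seated in the same way, same origin
- candle: candle in a clear straight glass, 72 mm across, 82 mm high, behind the bar; origin under its centre
- mug: blue mug, 82 mm across, 95 mm high, right of the bar; origin under its centre
- succulent: terracotta pot, 92 mm across at the rim, about 120 mm high with its small succulent, behind the bar; origin under its centre
- matchbox: matchbox 36 by 53 by 15 mm, left of the bar; origin under its centre

How it is judged:
By the outcome, as a careful person would: the job done as asked, in the order asked, and still so for the second after the job is handed in, with the robot touching nothing.
It also fails if it takes over 42 s, if anything falls off the work surface, if the arm or the gripper's body presses on something with over 40 N, if the wrist force passes 120 N, or if a joint passes its speed limit or range.

## Working session

There is one attempt and no reset: what is moved stays moved. The work goes in short steps, Python scripts to look and compute and a tool call to move; the robot and the scene stay as the last step left them, time stands still between calls to the robot, and variables do not carry over. Pictures are saved under pics/ and viewed, about 8 in all and at most 12, crops included, and the job is handed in when it is done.

Besides the shell and the picture viewer there is one more tool, called after "Call:" in YAML: its name, and indented under it one key for each argument. jog_arm: Moves the arm, as the interface text tells. Its arguments: {"type":"object","properties":{"travel":{"type":"array"},"dr":{"type":"array"},"hand":{"type":"number"}},"required":["travel","dr"]}

```bash
mkdir -p pics; cat > h.py <<'E'
import numpy as np, cv2
from workcell import telemetry, imaging, ticket
def grab(n,f):
    im=imaging.get_image(n); np.savez(f'pics/{f}.npz',**im)
    cv2.imwrite(f'pics/{f}.png',im['pixels'][:,:,::-1]); return im
def pt(im,u,v,d=None):
    z=im['range_z'][int(v),int(u)] if d is None else d
    c=np.array([(u-im['cx'])*z/im['fx'],(v-im['cy'])*z/im['fy'],z,1])
    return (np.linalg.inv(im['extrinsics'])@c)[:3]
def onz(im,u,v,h):
    a=pt(im,u,v,1.);b=pt(im,u,v,1000.)
    return a+(b-a)*(h-a[2])/(b[2]-a[2])
def proj(im,p):
    c=im['extrinsics']@np.r_[p,1]; return im['fx']*c[0]/c[2]+im['cx'],im['fy']*c[1]/c[2]+im['cy']
E
python3 - <<'E'
from h import *
for n in('top','scene'): im=grab(n,n); print(im['fx'],np.linalg.inv(im['extrinsics'])[:3,3])
print(telemetry.get_obs())
a=cv2.imread('pics/top.png');b=cv2.imread('pics/scene.png')
E
```

```text
514.9914500520416 [ 397.37361409   24.71471587 1163.1752103 ]
427.39514348402713 [1358.29884369   70.48505874  828.88670486]
{'t': 0.1, 'qpos': array([ 1.11096656e+00,  4.23768771e-01,  1.63060877e+00, -1.92631237e-05,
        1.08861947e+00, -1.90138818e-02]), 'qvel': array([ 0.00141886, -0.00228185, -0.00182152,  0.0001086 , -0.00018694,
        0.00060819]), 'joint_torque': array([ 5.28899673e-04, -5.45616710e+01, -2.74326915e+01,  6.46745134e-02,
        1.87364628e-02, -3.65570281e-05]), 'ee_pos': array([266.43634278, 564.80015126, 221.97861218]), 'orientation': array([ 2.65273359e+00,  1.68164578e+00, -1.87089764e-03]), 'ft_force': array([-0.74980429, -0.64889587,  0.74451672]), 'moment': array([0.06365248, 0.02160231, 0.00630548]), 'width': 88.17350077054276}
```

View pics/top.png

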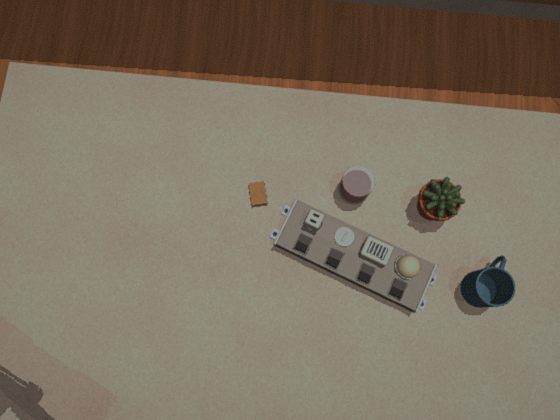

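View pics/scene.png

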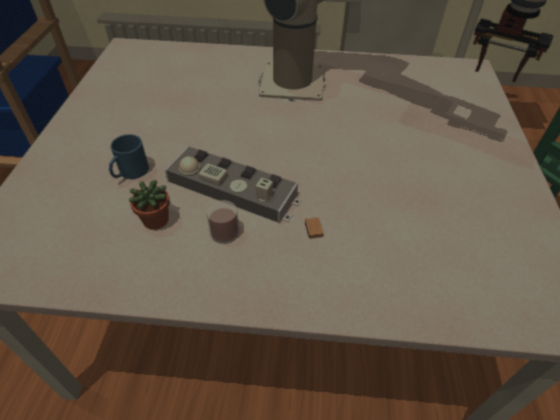

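Top view: charger (314,218), cover (344,236), heater (376,250) and dome (408,265). Their switches are at about (303,243), (335,258), (366,273) and (397,289), so I press switch 4 first, then switch 3. Next I measure them closer.

```bash
python3 - <<'E'
from h import *
im=dict(np.load('pics/top.npz'))
c=cv2.imread('pics/top.png')[190:320,265:445]
cv2.imwrite('pics/topc.png',cv2.convertScaleAbs(cv2.resize(c,None,fx=4.4,fy=4.4,interpolation=cv2.INTER_CUBIC),alpha=1.5))
sc=dict(np.load('pics/scene.npz'))
for u,v in [(303,243),(335,258),(366,273),(397,289),(314,218),(344,236),(376,250),(408,265),(320,246),(382,280)]:
    print((u,v),pt(im,u,v).round(1))
# bar face points from both depth maps -> top-face rectangle
for n,i in(('top',im),('scene',sc)):
    v,u=np.mgrid[0:420,0:560]; z=i['range_z']
    P=np.stack([(u-i['cx'])*z/i['fx'],(v-i['cy'])*z/i['fy'],z,np.ones_like(z)],-1)@np.linalg.inv(i['extrinsics']).T
    m=(z>0)&(P[...,2]>38)&(P[...,2]<64)&(P[...,0]>300)&(P[...,0]<800)
    k,l,st,ce=cv2.connectedComponentsWithStats(m.astype(np.uint8))
    for j in range(1,k):
        if st[j,4]>1500:
            q=P[l==j]; r=cv2.minAreaRect(q[:,:2].astype(np.float32)); print(n,st[j],r,np.median(q[:,2]))
E
```

```text
(303, 243) [563.8 -10.2  49. ]
(335, 258) [538.3 -82.4  47.4]
(366, 273) [ 512.6 -151.5   48.1]
(397, 289) [ 484.9 -219.2   51.6]
(314, 218) [613.8 -27.3  87.9]
(344, 236) [587.4 -97.4  54.3]
(376, 250) [ 561.2 -165.7   71.7]
(408, 265) [ 534.9 -233.    81. ]
(320, 246) [561.8 -48.   43.7]
(382, 280) [ 501.4 -187.2   45.7]
top [ 274  198  163  114 6649] ((553.2850341796875, -124.82157897949219), (342.74639892578125, 113.61359405517578), 69.94547271728516) 45.35304726648724
scene [ 165  145  133   69 3268] ((552.895263671875, -125.61785888671875), (344.17108154296875, 116.40621185302734), 69.93534088134766) 45.897578705005685
```

View pics/topc.png

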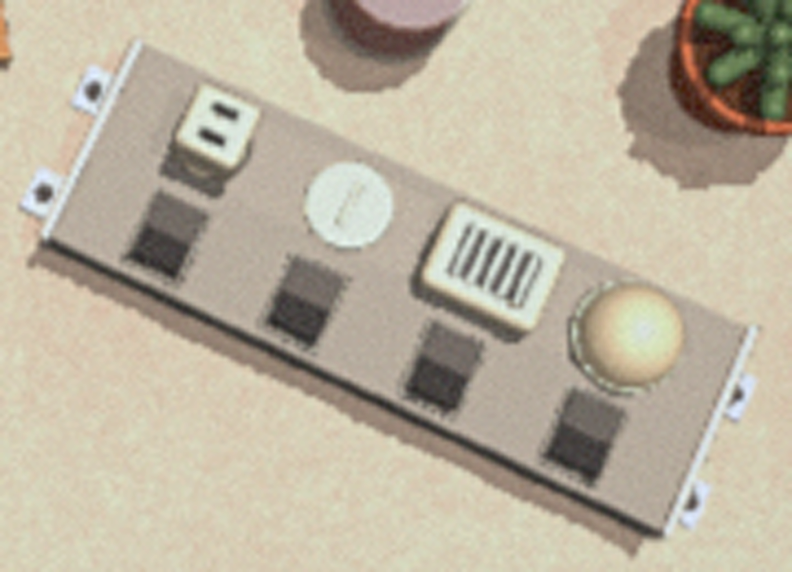

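```bash
python3 - <<'E'
from h import *
im=dict(np.load('pics/top.npz'));sc=dict(np.load('pics/scene.npz'))
bx=np.array([.9394,-.3429]);by=np.array([.3429,.9394]);c=np.array([553.1,-125.2])
f=lambda u,v,h:onz(im,265+(u+.5)/4.4-.5,190+(v+.5)/4.4-.5,h)[:2]
for nm,h,L in(('pivot',51,[(167,237),(307,300),(445,368),(584,437)]),('outer',55,[(155,271),(293,337),(432,403),(572,474)])):
    for p in L: q=f(*p,h); print(nm,p,q.round(1),'bar',((q-c)@bx).round(1),((q-c)@by).round(1))
# scene crop with predicted press points from a first guess, for checking
s=cv2.imread('pics/scene.png');k=5
b=cv2.convertScaleAbs(cv2.resize(s[140:220,160:305],None,fx=k,fy=k,interpolation=cv2.INTER_CUBIC),alpha=1.5)
for i,yb in enumerate((112.5,37.5,-37.5,-112.5)):
  for xb,h,col in((-30,51,(0,255,0)),(-45,56,(0,0,255))):
    q=c+xb*bx+yb*by; u,v=proj(sc,np.r_[q,h]); cv2.circle(b,(int((u-160+.5)*k),int((v-140+.5)*k)),3,col,-1)
cv2.imwrite('pics/scc.png',b)
E
```

```text
pivot (167, 237) [562.4  -9.3] bar -31.0 112.1
pivot (307, 300) [538.2 -80.7] bar -29.3 36.7
pivot (445, 368) [ 511.8 -150.5] bar -30.1 -38.0
pivot (584, 437) [ 485.2 -220. ] bar -31.3 -112.4
outer (155, 271) [544.4  -4.8] bar -49.4 110.1
outer (293, 337) [518.9 -75. ] bar -49.3 35.5
outer (432, 403) [ 493.8 -144.8] bar -49.0 -38.7
outer (572, 474) [ 466.6 -214.3] bar -50.7 -113.4
```

View pics/scc.png

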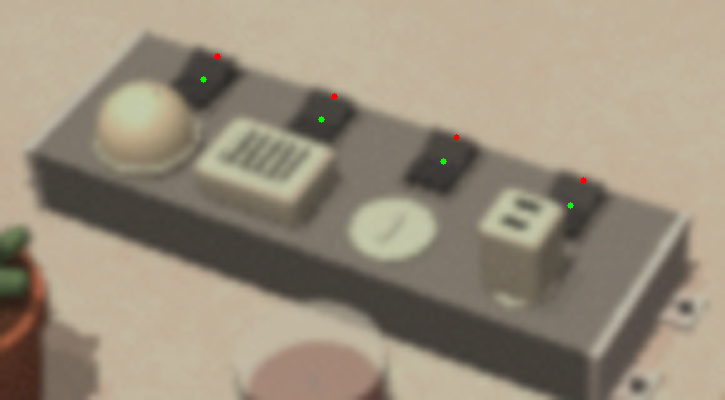

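Call:
jog_arm:
  travel:
    - [0.05, -0.1, 0]
    - [0.1, -0.2, 0]
    - [0.15, -0.3, 0]
    - [0.2, -0.4, 0]
    - [0.25, -0.5, 0]
    - [0.3, -0.6, 0]
    - [0.35, -0.7, 0]
    - [0.4, -0.8, 0]
    - [0.45, -0.9, 0]
    - [0.5, -1.0, 0]
  dr:
    - [0, 0, 0.02]
    - [0, 0, 0.04]
    - [0, 0, 0.058]
    - [0, 0, 0.058]
    - [0, 0, 0.058]
    - [0, 0, 0.058]
    - [0, 0, 0.058]
    - [0, 0, 0.058]
    - [0, 0, 0.058]
    - [0, 0, 0.058]
  hand: -1

```text
t: 1.1
ee_pos: [466.8, 163.1, 221.9]
orientation: [2.573, 1.801, -0.002]
ft_force: [0.1, 0.8, 0.8]
width: 11.4
```

Two views agree: the pivots are at bar x ≈ -30 mm and the press points at about -45 mm. That puts press4 at about (472, -215.5) and press3 at about (498, -145), with the bar top at 45. The scene crop shows the red press points (217,56) and (334,97) on the outer parts of rockers 4 and 3.

Call:
jog_arm:
  travel:
    - [0.002, -0.11, 0]
    - [0.004, -0.22, 0]
    - [0.006, -0.33, -0.03]
    - [0.008, -0.44, -0.06]
    - [0.01, -0.56, -0.1]
    - [0.012, -0.68, -0.14]
    - [0.013, -0.8, -0.18]
    - [0.0135, -0.9, -0.23]
    - [0.0135, -0.9465, -0.27]
    - [0.0135, -0.9465, -0.3]
  dr:
    - [0, 0, 0]
    - [0, 0, 0]
    - [0, 0, 0]
    - [0, 0, 0]
    - [0, 0, 0]
    - [0, 0, 0]
    - [0, 0, 0]
    - [0, 0, 0]
    - [0, 0, 0]
    - [0, 0, 0]

```text
t: 2.1
ee_pos: [471.7, -217.8, 100.6]
orientation: [2.577, 1.797, -0.003]
ft_force: [0.5, 0.8, 0.3]
width: 0.7
```

Call:
jog_arm:
  travel:
    - [0, 0, -0.02]
    - [0, 0, -0.04]
    - [0, 0, -0.05]
    - [0, 0, -0.06]
    - [0, 0, -0.065]
    - [0, 0, -0.07]
    - [0, 0, -0.07]
    - [0, 0, -0.07]
    - [0, 0, -0.07]
    - [0, 0, -0.07]
  dr:
    - [0, 0, 0]
    - [0, 0, 0]
    - [0, 0, 0]
    - [0, 0, 0]
    - [0, 0, 0]
    - [0, 0, 0]
    - [0, 0, 0]
    - [0, 0, 0]
    - [0, 0, 0]
    - [0, 0, 0]

```text
t: 3.1
ee_pos: [471.8, -217.9, 72.8]
orientation: [2.577, 1.796, -0.002]
ft_force: [-0.4, -0.7, 0.2]
width: 0.1
```

```bash
python3 - <<'E'
from h import *
o=telemetry.get_obs(); print(o['t'],o['ee_pos'],o['ft_force'],o['width'])
im=grab('wrist','w1')
for i,yb in((3,-37.5),(4,-112.5)):
    q=np.array([553.1,-125.2])-45*np.array([.9394,-.3429])+yb*np.array([.3429,.9394]); print(i,q,proj(im,np.r_[q,56]))
E
```

```text
3.1 [ 471.81838002 -217.86886355   72.79222896] [-0.35230235 -0.71948917  0.22913655] 0.05933474387222182
3 [ 497.96825 -144.997  ] (np.float64(405.8183452369036), np.float64(250.3238587588464))
4 [ 472.25075 -215.452  ] (np.float64(281.26099149907634), np.float64(250.62910165667336))
```

View pics/w1.png

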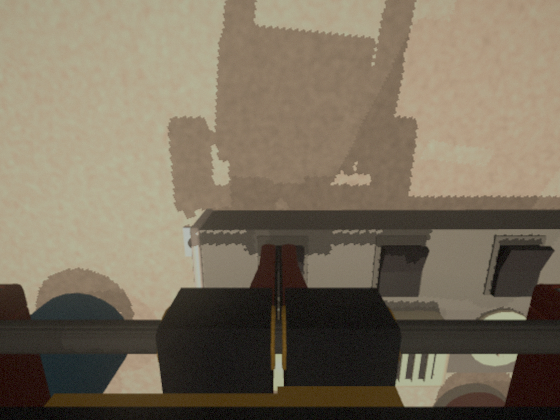

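The wrist picture shows the shut fingertips at (279,246) over the outer end of rocker 4 (262–305, row 245 and below). Rocker 3 is centred at about (402,250), which agrees with the prediction. I'll correct y by +2 mm and press slowly.

Call:
jog_arm:
  travel:
    - [0.001, 0.006, -0.01]
    - [0.001, 0.006, -0.025]
    - [0.001, 0.006, -0.035]
    - [0.001, 0.006, -0.0395]
    - [0.001, 0.006, -0.042]
    - [0.001, 0.006, -0.0445]
    - [0.001, 0.006, -0.047]
    - [0.001, 0.006, -0.0495]
    - [0.001, 0.006, -0.0495]
    - [0.001, 0.006, -0.0495]
  dr:
    - [0, 0, 0]
    - [0, 0, 0]
    - [0, 0, 0]
    - [0, 0, 0]
    - [0, 0, 0]
    - [0, 0, 0]
    - [0, 0, 0]
    - [0, 0, 0]
    - [0, 0, 0]
    - [0, 0, 0]

```text
t: 4.15
ee_pos: [472.5, -215.6, 53.0]
orientation: [2.576, 1.796, -0.002]
ft_force: [-0.6, 0.2, -0.4]
width: 0.2
```

Call:
jog_arm:
  travel:
    - [0, 0, -0.001]
    - [0, 0, -0.002]
    - [0, 0, -0.003]
    - [0, 0, -0.004]
    - [0, 0, -0.004]
    - [0, 0, -0.004]
    - [0, 0, -0.004]
    - [0, 0, -0.004]
    - [0, 0, -0.004]
    - [0, 0, -0.004]
  dr:
    - [0, 0, 0]
    - [0, 0, 0]
    - [0, 0, 0]
    - [0, 0, 0]
    - [0, 0, 0]
    - [0, 0, 0]
    - [0, 0, 0]
    - [0, 0, 0]
    - [0, 0, 0]
    - [0, 0, 0]

```text
t: 5.15
ee_pos: [472.4, -215.6, 51.7]
orientation: [2.576, 1.796, -0.002]
ft_force: [-3.2, 1.4, 7.6]
width: 0.2
```

```bash
python3 - <<'E'
from h import *
im=grab('wrist','w2'); o=telemetry.get_obs(); print(o['ee_pos'],o['ft_force'],o['moment'])
cv2.imwrite('pics/w2c.png',cv2.convertScaleAbs(cv2.resize(im['pixels'][200:310,180:440,::-1],None,fx=3,fy=3),alpha=2))
E
```

```text
[ 472.36652389 -215.5412255    51.69905213] [-2.72357517  0.6116839   6.69303042] [0.17284917 0.52249182 0.01850784]
```

View pics/w2c.png

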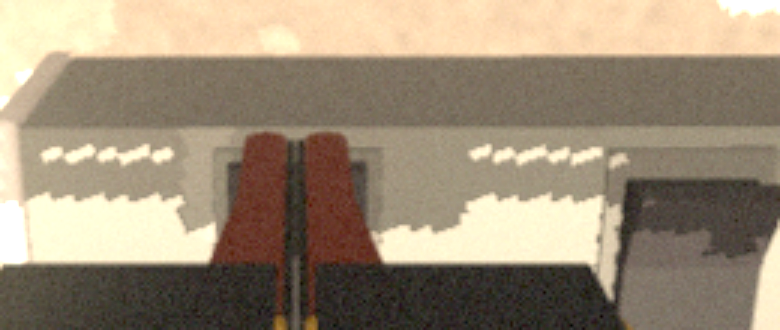

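The fingers are centred on rocker 4 and the force is 7 N, well over the 2 N needed, so it is at its stop. I'll lift, move over to rocker 3 and look.

Call:
jog_arm:
  travel:
    - [0, 0, 0.01]
    - [0, 0, 0.04]
    - [0, 0, 0.075]
    - [0.01, 0.03, 0.075]
    - [0.025, 0.07, 0.075]
    - [0.04, 0.11, 0.075]
    - [0.055, 0.15, 0.075]
    - [0.064, 0.176, 0.065]
    - [0.064, 0.176, 0.05]
    - [0.064, 0.176, 0.05]
  dr:
    - [0, 0, 0]
    - [0, 0, 0]
    - [0, 0, 0]
    - [0, 0, 0]
    - [0, 0, 0]
    - [0, 0, 0]
    - [0, 0, 0]
    - [0, 0, 0]
    - [0, 0, 0]
    - [0, 0, 0]

```text
t: 6.2
ee_pos: [497.4, -144.7, 70.8]
orientation: [-2.576, -1.798, 0.004]
ft_force: [0.1, 0.3, 1.0]
width: 0.3
```

```bash
python3 - <<'E'
from h import *
im=grab('wrist','w3'); o=telemetry.get_obs(); print(o['ee_pos'],o['ft_force'])
cv2.imwrite('pics/w3c.png',cv2.convertScaleAbs(cv2.resize(im['pixels'][200:330,50:440,::-1],None,fx=2,fy=2),alpha=2))
E
```

```text
[ 497.42304881 -145.14485146   71.06246613] [0.70470926 0.89874128 1.22532065]
```

View pics/w3c.png

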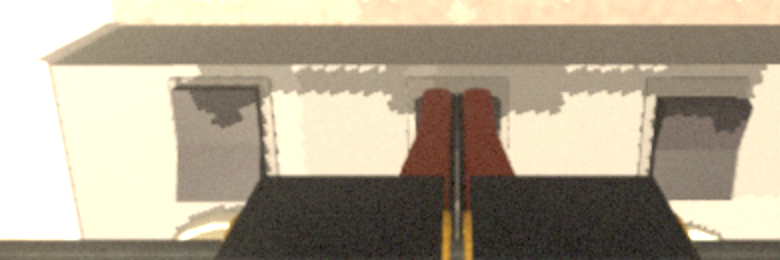

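Rocker 4 (crop 178–262, outer edge at row 86) now sits lower at the outer end than rocker 2 (row 97), so it has tipped. The fingers are over rocker 3, so I press it.

Call:
jog_arm:
  travel:
    - [0.001, 0, -0.012]
    - [0.001, 0, -0.025]
    - [0.001, 0, -0.035]
    - [0.001, 0, -0.0375]
    - [0.001, 0, -0.04]
    - [0.001, 0, -0.0425]
    - [0.001, 0, -0.045]
    - [0.001, 0, -0.047]
    - [0.001, 0, -0.049]
    - [0.001, 0, -0.049]
  dr:
    - [0, 0, 0]
    - [0, 0, 0]
    - [0, 0, 0]
    - [0, 0, 0]
    - [0, 0, 0]
    - [0, 0, 0]
    - [0, 0, 0]
    - [0, 0, 0]
    - [0, 0, 0]
    - [0, 0, 0]

```text
t: 7.25
ee_pos: [497.9, -145.1, 51.7]
orientation: [2.577, 1.797, -0.003]
ft_force: [-2.3, 1.4, 5.7]
width: 0.4
```

Call:
jog_arm:
  travel:
    - [0, 0, 0.01]
    - [0, 0, 0.05]
    - [0, 0, 0.12]
    - [0, 0, 0.22]
    - [0, 0, 0.32]
    - [-0.02, 0.1, 0.38]
    - [-0.04, 0.2, 0.4]
    - [-0.06, 0.3, 0.4]
    - [-0.08, 0.4, 0.4]
    - [-0.1, 0.5, 0.4]
  dr:
    - [0, 0, 0]
    - [0, 0, 0]
    - [0, 0, 0]
    - [0, 0, 0]
    - [0, 0, 0]
    - [0, 0, 0]
    - [0, 0, 0]
    - [0, 0, 0]
    - [0, 0, 0]
    - [0, 0, 0]

```text
t: 8.25
ee_pos: [457.9, 56.4, 212.3]
orientation: [2.576, 1.796, -0.001]
ft_force: [0.7, 0.1, 0.9]
width: 0.4
```

Call:
jog_arm:
  travel:
    - [0, 0.1, 0]
    - [0, 0.2, 0]
    - [0, 0.3, 0]
    - [0, 0.4, 0]
    - [0, 0.5, 0]
    - [0, 0.6, 0]
    - [0, 0.65, 0]
    - [0, 0.65, 0]
    - [0, 0.65, 0]
    - [0, 0.65, 0]
  dr:
    - [0, 0, 0]
    - [0, 0, 0]
    - [0, 0, 0]
    - [0, 0, 0]
    - [0, 0, 0]
    - [0, 0, 0]
    - [0, 0, 0]
    - [0, 0, 0]
    - [0, 0, 0]
    - [0, 0, 0]

```text
t: 9.25
ee_pos: [457.8, 315.4, 212.3]
orientation: [2.577, 1.795, -0.001]
ft_force: [0.1, -0.6, -0.7]
width: 0.2
```

```bash
python3 - <<'E'
from h import *
im=grab('top','t2');sc=grab('scene','s2'); o=telemetry.get_obs(); print(o['t'],o['ee_pos'],o['ft_force'])
old=dict(np.load('pics/top.npz'))
bx=np.array([.9394,-.3429]);by=np.array([.3429,.9394]);c=np.array([553.1,-125.2])
for i,yb in enumerate((112.5,37.5,-37.5,-112.5),1):
  for nm,I in(('before',old),('after',im)):
    r=[]
    for xb in(-44,-41,-19,-16):
      zs=[]
      for dy in(-8,-4,0,4,8):
        u,v=proj(I,np.r_[c+xb*bx+(yb+dy)*by,53]); zs.append(pt(I,round(u),round(v))[2])
      r.append(np.mean(zs).round(1))
    print(i,nm,'outer,outer,inner,inner z',r)
a=cv2.convertScaleAbs(cv2.resize(im['pixels'][190:320,265:445,::-1],None,fx=4.2,fy=4.2,interpolation=cv2.INTER_CUBIC),alpha=1.5)
cv2.imwrite('pics/t2c.png',a)
d=cv2.absdiff(im['pixels'],old['pixels']).max(2); print('changed px, right region',np.argwhere(d[120:320,240:]>40).shape)
E
```

```text
9.35 [457.97358681 315.25756732 212.4271383 ] [ 0.02491585  0.09554143 -0.25880479]
1 before outer,outer,inner,inner z [np.float64(56.9), np.float64(56.2), np.float64(52.0), np.float64(51.0)]
1 after outer,outer,inner,inner z [np.float64(57.3), np.float64(55.1), np.float64(51.2), np.float64(50.1)]
2 before outer,outer,inner,inner z [np.float64(55.5), np.float64(56.6), np.float64(50.7), np.float64(51.2)]
2 after outer,outer,inner,inner z [np.float64(58.6), np.float64(55.5), np.float64(49.9), np.float64(53.0)]
3 before outer,outer,inner,inner z [np.float64(56.9), np.float64(55.1), np.float64(51.8), np.float64(49.4)]
3 after outer,outer,inner,inner z [np.float64(51.5), np.float64(52.1), np.float64(55.4), np.float64(56.3)]
4 before outer,outer,inner,inner z [np.float64(54.5), np.float64(55.2), np.float64(51.6), np.float64(50.6)]
4 after outer,outer,inner,inner z [np.float64(49.9), np.float64(49.5), np.float64(53.7), np.float64(56.2)]
changed px, right region (18, 2)
```

View pics/t2c.png

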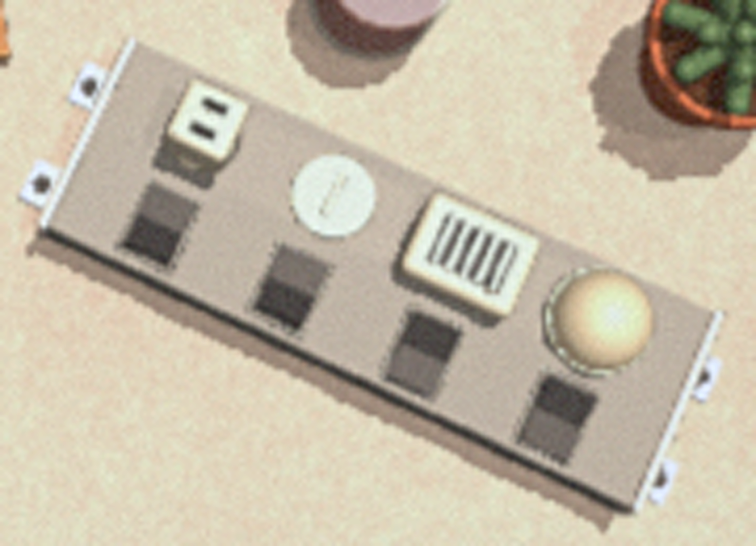

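View pics/s2.png

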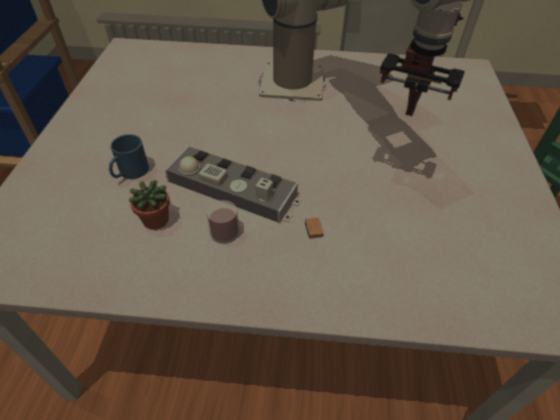

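Rockers 3 (crop 423,353) and 4 (557,417) are reversed: the outer half is level and the inner half raised. Rockers 1 and 2 are unchanged, everything else is in place, and the hand is clear. I'm handing in.

```bash
python3 -c "
from workcell import ticket; print(ticket.close_job())"
```

```text
the job is handed in; nothing more can be done
None
```

I switched off the night light (switch 4) first and then the mat heater (switch 3). For each I pressed the outer end of the rocker with the shut fingertips, reading about 7 N and 6 N. Then I drew the hand well clear. I handed the job in at about 9.4 s of the 42 s allowed.

- **Switches 3 and 4 (off):** In the last top view both rockers are tipped over. Their outer halves are down at about 50–52 mm and their inner halves up at about 54–56 mm.
- **Switches 1 and 2 (on):** Both still stand as they did before I started.
- **Everything else:** The plug-ins, and the things round the bar that I could compare, look unmoved. Only 18 pixels in that region of the top view changed noticeably, about what the two rockers account for.
- **Contact:** The force sensor reads about zero with the hand drawn back.

No check failed or disagreed. The depth readings on the rockers scatter by 1–2 mm.

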